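# Turn the grill's gas lock key and hold it

## Robot

A 7-joint arm with a two-finger parallel gripper is mounted at the origin on the work surface. World frame = base frame: x ahead of the robot, y to its left, z up, the work surface at z = 0. Lengths are in m, angles in rad, forces in N, time in s.
With the tool pointing down it reaches from about 0.425 to 0.875 m from the base axis. Payload 4.7 kg.
Tool frame: the origin (TCP) lies midway between the tips of the shut fingers; the grasp point (between the pads) lies 19 mm behind it; z points along the fingers, x is the direction in which the jaws open and shut, and the axes are right-handed (so a half turn about z gives the same grasp; the last joint's range is limited). The gripper opens to 87 mm and grips with 3 to 60 N. Pads are 19 mm wide; open, the fingers measure 117 mm over their backs; the gripper's body (75 mm by 190 mm) begins 51 mm behind the grasp point.
Start: joints at [1.253, 0.321, -0.07, 1.45, 0.023, 1.371, -0.057], TCP at [0.212, -0.615, 0.223] pointing down, gripper open.
Joint ranges: [-2.86, 2.86], [-0.3, 2.09], [-1.38, 1.24], [0.06, 2.45], [-1.56, 4.7], [0.09, 2.05], [-2.69, 2.69]. Speed limits (rad/s): [2.57, 2.57, 3.14, 3.14, 3.14, 3.14, 3.14].

## Interface

Orientations are given as a rotation vector (axis times angle).
In Python, from bench import get_state, eyes, ticket gives the robot as it stands.
- The arm moves only by the tool carry_out, never from a script. Its argument "motion" is a list of rows, each a list of 2 entries, a list of its own where there are three numbers: the shift along the world's x, y, z in m, then the turn about the world's z in rad. A call has 1 to 20 rows; each row is the pose to reach, as a shift and turn from the pose commanded when the call began; what a row does not reach only later rows make up. A row lasts 1/10 s, in which the tool goes at most 50 mm and 8.59 degrees, less where a joint would pass 70% of its speed; a pose out of reach is approached as far as the arm can. A call with a gripper value outside its range is refused whole. "grip" is the gripper command: -1 is fully open, 1 is shut, values between are in proportion, set as the call begins (left out, the last holds). The fingers move at their own pace and stop on an object; "squeeze" is the grip in N (left out, the last holds). Time passes only in rows, so rows that repeat a pose let the fingers close. It gives the time, the measured TCP pose, the force and the opening at its end, in the units of the state.
- get_state(): the state, without advancing time (a new reading comes with each control period).
- eyes.get_image(name): name is "scene" or "top" or "wrist"; returns a dict with "pixels" (480x640x3 uint8, blue, green, red), "mtx" (3x3 intrinsics, pixels), "dist_coeffs" ([k1, k2, p1, p2, k3] as OpenCV has them; the pictures are not rectified), "extrinsics" (4x4, takes a point from camera to world coordinates). Camera axes: x right, y down, z forward; pixel columns grow to the right and rows downward; lengths in m; the calibration is good to about 2 mm. A picture is of the moment at which its call begins. There is no depth.
- ticket.close_job(): hands the job in, once; it reports no verdict.
The state is a dict: "time": time; "joint_positions": joint angles; "qd": joint speeds; "joint_torque": joint torques, N m; "position": TCP position; "tool_rot": TCP orientation; "ft_force": force on the tool from outside, world axes, zero at the start; "torque": the same for the moment, N m; "grip_width": opening from 0.0 (shut) to 1.0 (fully open).
Only numpy, scipy, OpenCV 4.12 (cv2) and the standard library are available. Lean on these libraries where they do the work, as an engineer would, in place of code of your own. Each camera call takes 0.05 s, during which the arm holds its last target. There are 200 camera calls.

## Task

Take the flat-bowed key out of the bamboo stand, push it into the key lock on top of the grill's front ledge, working it past the stiff pins until its collar sits flat on the ledge, then turn it a quarter turn clockwise (seen from above) to open the gas. The lock springs back, so finish still gripping the key and holding it turned; leave the burner knob, the lifter and everything else on the counter as they are.

Things in the scene. Friction and masses are not known exactly. Their poses are not given: they have to be found in the camera images.
- key: Steel gas key, 90 g, upright in one of the stand's two slots. Origin: centre of the underside of its round collar (24 mm diameter, 5 mm thick); z up, x along the width of bow and blade. Above the collar is the flat bow. Below the origin: round neck 6 mm diameter to z = -10 mm, then flat blade 18 mm wide (x) by 6 mm thick (y) to z = -32 mm. Works either way round (half turn about z).
- bow (a point): Centre of the key's flat bow, 26 mm above the key's origin; axes as the key's. The bow is 34 mm wide (x), 9 mm thick (y) and reaches from 5 to 47 mm above the key's origin, with a dark round eye on both faces. Grip it here across its thickness.
- key_tip (a point): Lowest point of the key's rounded blade tip, 32 mm below the key's origin; axes as the key's.
- stand: Fixed bamboo block 130 mm (x) by 50 mm (y), 45 mm high, origin at the centre of its underside. Two slots in its top at x = -32 and +32 mm, 20 by 8 mm (long side along x), 40 mm deep; the key stands in one, the lifter in the other (either way), collars resting on the top, so the key's origin is 45 mm above the counter.
- lock (a point): Centre of the keyway's mouth on the flat ledge top, 120 mm above the counter, inside a dark 46 mm ring. z up, x along the keyway. The mouth does not turn: a slot 20 by 8 mm, chamfered 2 mm, through the 8 mm top sheet; the turning plug below has a slot 20 by 7.2 mm. Fully in, the key's origin is at this point; only then is the round neck in the mouth and the key free to turn.
- plug (a joint): Turn of the lock plug in rad: 0 at rest, growing clockwise seen from above; a quarter turn is 1.57, the stop 1.75. A spring turns it back: 0.02 N m at rest, 0.14 N m at a quarter turn, plus 0.02 N m friction. The blade has up to 0.07 rad of play in the plug, so the plug lags the key by about that.
- pin_a (a joint): First sticky pin inside the keyway, met 14 to 17 mm deep; m pressed aside. No spring: it stays where it is pushed. The pins yield to a downward push on the key of roughly 10 to 25 N, less when helped by small twists to and fro (0.06 rad).
- pin_b (a joint): Second sticky pin, met 21 to 24 mm deep, from the other side; m pressed aside.
- grill: Fixed steel tabletop gas grill, 420 mm (x) by 360 mm (y), origin at the centre of its underside, front towards its -x. The front 120 mm is the control ledge, 120 mm high, with the lock on top, 150 mm in front of the origin and 60 mm to the +y side; behind it the firebox and grate, 150 mm high.
- lifter: Grate lifter in the stand's other slot: same collar and flat shank as the key but with a round wooden ball handle (28 mm diameter, top 48 mm above the stand) instead of a flat bow. Not the key: leave it. Origin: underside of its collar.
- burner (a joint): Burner knob on the front face of the ledge, 40 mm diameter; its turn in rad, 0 = off. Leave it off.
- plate: Grey stoneware plate, 130 mm diameter, 20 mm high; bystander.
- brush: Basting brush lying on the counter, 200 mm long; bystander.
- tin: Closed aluminium tin, 88 mm diameter, 70 mm high; bystander.
- bowl: Small steel sauce bowl, 90 mm diameter, 45 mm high; bystander.
- jar: Glass jar, 60 mm diameter, 90 mm high; bystander.

How it is judged:
By the outcome, as a careful person would: the job done as asked, in the order asked, and still so for the second after the job is handed in, while the arm keeps its last pose, push and grip.
It also fails if it takes over 45 s, if anything falls off the work surface, if the arm or the gripper's body presses on something with over 40 N, if the wrist force passes 120 N, or if a joint passes its speed limit or range.

## Working session

There is one attempt and no reset: what is moved stays moved. The work goes in short steps, Python scripts to look and compute and a tool call to move; the robot and the scene stay as the last step left them, time stands still between calls to the robot, and variables do not carry over. Pictures are saved under pics/ and viewed, about 8 in all and at most 12, crops included, and the job is handed in when it is done.

Besides the shell and the picture viewer there is one more tool, called after "Emit:" as name(argument=value, ...), one argument or row to a line, values as JSON. carry_out: Moves the arm, as the interface text tells. Its arguments: {"type":"object","properties":{"motion":{"type":"array","items":{"type":"array"}},"grip":{"type":"number"},"squeeze":{"type":"number"}},"required":["motion"]}

```bash
mkdir -p pics; cat > h.py <<'E'
import numpy as np, cv2
from bench import get_state, eyes, ticket
def img(n):
    d=eyes.get_image(n); return {k:np.array(v) for k,v in d.items()}
def ray(d,uv):
    p=cv2.undistortPoints(np.array(uv,float).reshape(-1,1,2),d['mtx'],d['dist_coeffs']).reshape(-1,2)
    r=np.c_[p,np.ones(len(p))]@d['extrinsics'][:3,:3].T
    return d['extrinsics'][:3,3],r
def onz(d,uv,z):
    o,r=ray(d,uv); return o+r*((z-o[2])/r[:,2])[:,None]
def proj(d,P):
    E=np.linalg.inv(d['extrinsics']); 
    return cv2.projectPoints(np.array(P,float).reshape(-1,1,3),cv2.Rodrigues(E[:3,:3])[0],E[:3,3],d['mtx'],d['dist_coeffs'])[0].reshape(-1,2)
def tri(ds,uvs):
    A=0;b=0
    for d,uv in zip(ds,uvs):
        o,r=ray(d,uv); r=r[0]/np.linalg.norm(r[0]); M=np.eye(3)-np.outer(r,r); A=A+M; b=b+M@o
    return np.linalg.solve(A,b)
E
python3 - <<'E'
from h import *
import pickle
D={n:img(n) for n in('top','scene','wrist')}
pickle.dump(D,open('d0.pkl','wb'))
for n in D: cv2.imwrite(f'pics/{n}0.png',D[n]['pixels']); print(n,D[n]['extrinsics'].round(3).tolist(),D[n]['mtx'][0,0])
print(get_state())
E
```

```text
top [[-0.018, -0.98, 0.199, 0.329], [-1.0, 0.019, 0.003, 0.09], [-0.006, -0.199, -0.98, 1.15], [0.0, 0.0, 0.0, 1.0]] 507.2274670770246
scene [[-0.488, 0.601, -0.633, 1.218], [0.873, 0.322, -0.367, 0.445], [-0.017, -0.731, -0.682, 0.821], [0.0, 0.0, 0.0, 1.0]] 491.14196330472686
wrist [[0.325, -0.912, -0.251, 0.28], [-0.946, -0.314, -0.084, -0.591], [-0.002, 0.264, -0.964, 0.384], [0.0, 0.0, 0.0, 1.0]] 346.8289552995199
{'time': 0.15, 'joint_positions': array([ 1.25311116,  0.3216591 , -0.07009015,  1.45137299,  0.02260524,
        1.37081679, -0.05692912]), 'qd': array([ 0.00186303, -0.00414281, -0.00129314, -0.00484587, -0.0006854 ,
       -0.00079242, -0.001738  ]), 'joint_torque': array([-1.49640246e-04, -4.91793466e+01, -4.04656408e-01, -3.12879539e+01,
       -6.40651560e-02,  4.04090609e-02,  6.13079737e-05]), 'position': array([ 0.21154757, -0.61417264,  0.22171961]), 'tool_rot': array([-2.55714310e+00,  1.82365767e+00,  1.95716406e-03]), 'ft_force': array([-0.86241724, -0.03901553,  0.33608935]), 'torque': array([ 0.0085938 , -0.03647563, -0.00938502]), 'grip_width': 0.9984966614537257}
```

View pics/top0.png

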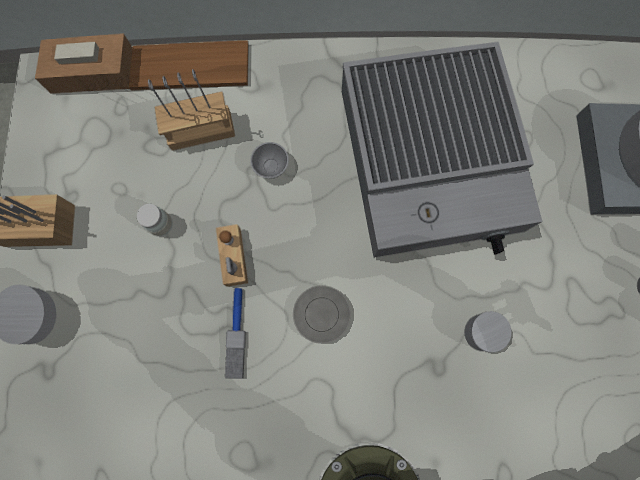

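View pics/scene0.png

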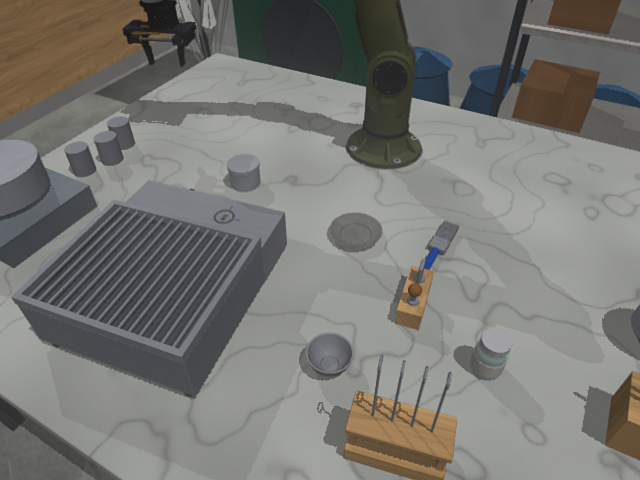

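Top view (picture 1): the stand is around (231,255), with the ball-handled lifter at (226,237) and the key at (231,267). The lock ring is at (428,212), the plate at (323,314) and the brush at (236,335). Scene view (picture 2): the lock ring is at (224,216), the lifter ball at (415,290) and the key behind it at (421,265). Next I'll enlarge these areas.

```bash
python3 - <<'E'
from h import *
import pickle
D=pickle.load(open('d0.pkl','rb'))
def crop(n,u,v,w,h,s): return cv2.resize(D[n]['pixels'][v:v+h,u:u+w],None,fx=s,fy=s,interpolation=cv2.INTER_CUBIC)
a=crop('top',206,216,50,75,8); b=crop('scene',385,245,60,90,6.6667)
c=np.zeros((600,800,3),np.uint8); c[:,:400]=a; c[:,400:800]=b[:600,:400]
cv2.imwrite('pics/c1.png',c)
l=np.zeros((400,800,3),np.uint8); l[:,:400]=crop('top',403,187,50,50,8); l[:,400:]=crop('scene',199,191,50,50,8)
cv2.imwrite('pics/c2.png',l)
E
```

```text
(no output)
```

View pics/c1.png

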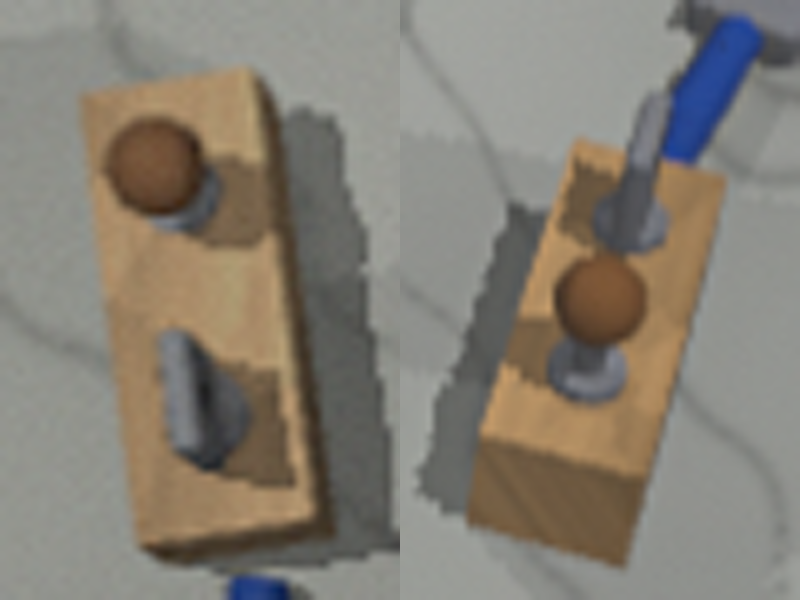

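View pics/c2.png

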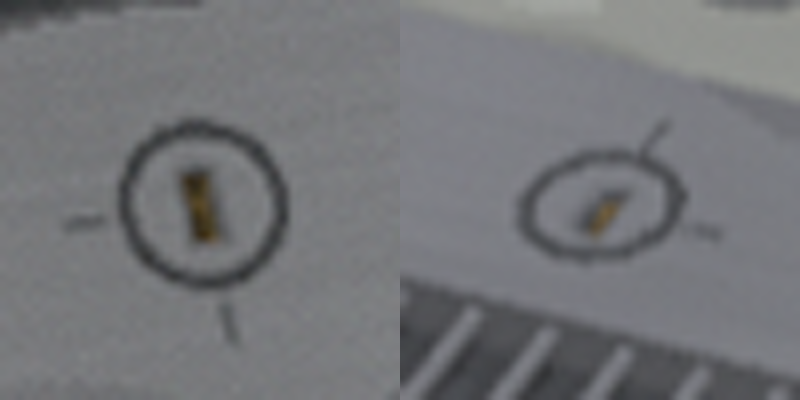

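Picture 3 shows the key bow edge-on and running along the stand's long axis, with its collar at crop (210,420). Picture 4 shows the ring centre at crop (203,205) in top and (603,206) in scene, with tick marks on the keyway axes.

```bash
python3 - <<'E'
from h import *
import pickle
D=pickle.load(open('d0.pkl','rb')); T=D['top'];S=D['scene']
# account for resize half-pixel: u=(p+.5)/s-.5+off
f=lambda p,s,o:(np.array(p,float)+.5)/s-.5+np.array(o)
c=onz(T,f([(80,97),(250,68),(318,518),(140,545)],8,(206,216)),.045)
print('stand T',c.round(4).tolist(),c.mean(0)); 
s=onz(S,f([(577-400,138),(726-400,178),(640-400,477),(480-400,440)],400/60,(385,245)),.045)
print('stand S',s.round(4).tolist(),s.mean(0))
for q in(c,s): 
  print([np.linalg.norm(q[i]-q[i-1]).round(4) for i in range(4)],[np.degrees(np.arctan2(*(q[i]-q[j])[[1,0]])).round(1) for i,j in((0,3),(1,2))])
def ringc(d,u,v):
    g=cv2.cvtColor(d['pixels'],cv2.COLOR_BGR2GRAY)[v:v+50,u:u+50].astype(float)
    g=cv2.resize(g,None,fx=8,fy=8,interpolation=cv2.INTER_CUBIC); m=(g<95).astype(np.uint8)
    for cc in cv2.findContours(m,cv2.RETR_EXTERNAL,cv2.CHAIN_APPROX_NONE)[0]:
        e=cv2.boundingRect(cc)
        if 120<e[2]<200 and e[3]<200: return cv2.fitEllipse(cc)
for n,d,u,v in(('T',T,403,187),('S',S,199,191)):
    e=ringc(d,u,v);print(n,e)
    if e: print(onz(d,[f(e[0],8,(u,v))],.12))
a=onz(T,f([(203,205),(192,172),(209,242),(224,305),(237,345),(65,227),(104,220)],8,(403,187)),.12)
print(a.round(4).tolist()); ang=lambda p,q:np.degrees(np.arctan2(*(q-p)[[1,0]]))
print(ang(a[2],a[1]),ang(a[4],a[0]),ang(a[0],a[5]))
# ledge edges: front face top edge
E

```

```text
stand T [[0.5929, 0.3311, 0.045], [0.6002, 0.283, 0.045], [0.4726, 0.2623, 0.045], [0.4659, 0.3115, 0.045]] [0.53287516 0.29696193 0.045     ]
stand S [[0.4727, 0.2645, 0.045], [0.4668, 0.313, 0.045], [0.5944, 0.3303, 0.045], [0.6039, 0.2835, 0.045]] [0.53445648 0.29783501 0.045     ]
[np.float64(0.1285), np.float64(0.0487), np.float64(0.1293), np.float64(0.0497)] [np.float64(8.8), np.float64(9.2)]
[np.float64(0.1326), np.float64(0.0489), np.float64(0.1288), np.float64(0.0477)] [np.float64(-171.7), np.float64(-172.3)]
T ((202.69700622558594, 205.05079650878906), (166.0671844482422, 174.56407165527344), 132.66395568847656)
[[ 0.59973353 -0.13241053  0.12      ]]
S ((201.86651611328125, 205.8289337158203), (106.0278549194336, 166.69900512695312), 80.0766830444336)
[[ 0.59874846 -0.13341551  0.12      ]]
[[0.5997, -0.1325, 0.12], [0.6088, -0.1301, 0.12], [0.5897, -0.1335, 0.12], [0.5726, -0.1364, 0.12], [0.5618, -0.1391, 0.12], [0.5944, -0.0956, 0.12], [0.5961, -0.106, 0.12]]
9.857090503388616 9.900133563737821 98.24536344953256
```

Emit:
carry_out(
  motion=[
    [[0.029, 0.034, 0], 0.13],
    [[0.058, 0.069, 0], 0.26],
    [[0.087, 0.103, 0], 0.39],
    [[0.116, 0.138, 0], 0.52],
    [[0.145, 0.172, 0], 0.65],
    [[0.174, 0.207, 0], 0.78],
    [[0.203, 0.241, 0], 0.91],
    [[0.232, 0.276, 0], 1.04],
    [[0.261, 0.31, 0], 1.17],
    [[0.29, 0.345, 0], 1.3],
    [[0.29, 0.39, 0], 1.43],
    [[0.29, 0.435, 0], 1.56],
    [[0.29, 0.48, 0], 1.69],
    [[0.29, 0.525, 0], 1.82],
    [[0.29, 0.57, 0], 1.95],
    [[0.29, 0.615, 0], 2.08],
    [[0.29, 0.66, 0], 2.21],
    [[0.29, 0.705, 0], 2.34],
    [[0.29, 0.75, 0], 2.47],
    [[0.29, 0.795, 0], 2.6],
  ],
  grip=-1,
)

```text
time: 2.15
position: [0.5014, 0.1819, 0.2227]
tool_rot: [2.436, 1.982, 0.0]
ft_force: [0.4, 0.4, -0.4]
grip_width: 0.999
```

Emit:
carry_out(
  motion=[
    [[0, 0.035, -0.02], 0.12],
    [[0, 0.07, -0.04], 0.24],
    [[0, 0.1, -0.05], 0.32],
    [[0, 0.1125, -0.063], 0.36],
    [[0, 0.1125, -0.063], 0.36],
    [[0, 0.1125, -0.063], 0.36],
    [[0, 0.1125, -0.063], 0.36],
  ],
)

```text
time: 2.85
position: [0.5025, 0.2917, 0.1601]
tool_rot: [2.051, 2.378, 0.0]
ft_force: [-0.0, 0.3, 0.2]
grip_width: 1.0
```

```bash
python3 - <<'E'
from h import *
import pickle
W=img('wrist'); pickle.dump(W,open('w1.pkl','wb')); cv2.imwrite('pics/w1.png',W['pixels'])
s=get_state(); print(s['time'],s['position'],s['tool_rot'],s['joint_positions'],s['qd'].max())
print('pred bow, collar, stand corners',proj(W,[(.5019,.2925,.092),(.5019,.2925,.05)]).round(1))
E
```

```text
2.9 [0.50261963 0.29164701 0.16028034] [2.05073377e+00 2.37810929e+00 7.60742893e-04] [ 0.23511679  0.36130891 -0.9768084   1.68387692  0.31379057  1.26331147
  0.9103058 ] 0.0019614003467987536
pred bow, collar, stand corners [[315.3 250.6]
 [315.2 235.3]]
```

View pics/w1.png

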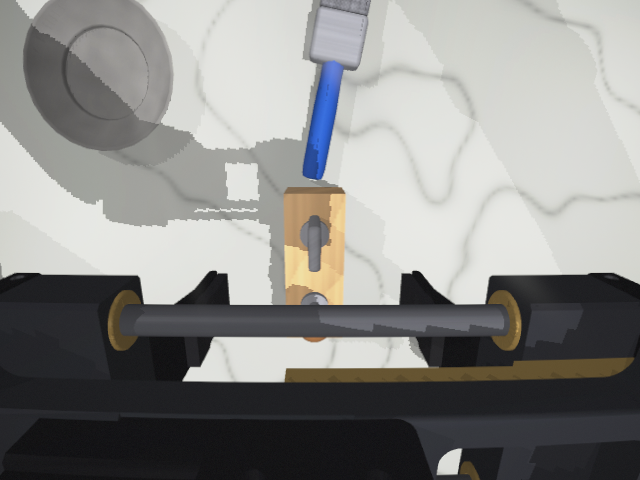

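Picture 5 (wrist) shows the key collar at (315,234) against a predicted (315,235), midway between the jaws. Everything is aligned, so I'll descend and grip.

Emit:
carry_out(
  motion=[
    [[0, 0, -0.03], 0],
    [[0, 0.0005, -0.06], 0],
    [[0, 0.0005, -0.085], 0],
    [[0, 0.0005, -0.1], 0],
    [[0, 0.0005, -0.105], 0],
    [[0, 0.0005, -0.105], 0],
    [[0, 0.0005, -0.105], 0],
  ],
)

```text
time: 3.6
position: [0.5026, 0.2939, 0.0559]
tool_rot: [2.048, 2.381, 0.003]
ft_force: [-0.8, 0.0, 0.2]
grip_width: 0.994
```

Emit:
carry_out(
  motion=[
    [[0, 0, 0], 0],
    [[0, 0, 0], 0],
    [[0, 0, 0], 0],
    [[0, 0, 0], 0],
    [[0, 0, 0], 0],
    [[0, 0, 0], 0],
    [[0, 0, 0], 0],
    [[0, 0, 0], 0],
    [[0, 0, 0], 0],
    [[0, 0, 0], 0],
  ],
  grip=1,
  squeeze=55,
)

```text
time: 4.6
position: [0.5017, 0.2935, 0.0546]
tool_rot: [-2.048, -2.382, -0.0]
ft_force: [-0.5, 0.8, 0.5]
grip_width: 0.169
```

```bash
python3 - <<'E'
from h import *
import pickle
W=img('wrist'); pickle.dump(W,open('w2.pkl','wb')); cv2.imwrite('pics/w2.png',W['pixels'][150:400,180:460])
s=get_state(); print(s)
print(proj(W,[(.5019,.2925,.092),(.5019,.2925,.05)]).round(1))
E
```

```text
{'time': 4.65, 'joint_positions': array([ 0.17027123,  0.47665842, -0.91213861,  1.78587811,  0.42200871,
        1.08831206,  0.83171718]), 'qd': array([-0.00032323, -0.00112402,  0.00139669,  0.00105924,  0.00242526,
        0.00563068, -0.00090439]), 'joint_torque': array([-1.79913696e-01, -4.03546464e+01, -1.11674649e+01, -2.57829845e+01,
       -9.84452502e-02, -7.37488561e-03,  6.51604460e-04]), 'position': array([0.50170177, 0.29338395, 0.05455383]), 'tool_rot': array([ 2.04845583e+00,  2.38189687e+00, -8.10148653e-06]), 'ft_force': array([0.70558101, 0.36548448, 0.85372924]), 'torque': array([-0.00904976, -0.17072441,  0.01653303]), 'grip_width': 0.12294389583149676}
[[311.6 329.2]
 [312.1 287.8]]
```

Emit:
carry_out(
  motion=[
    [[0, 0, 0], 0],
    [[0, 0, 0], 0],
    [[0, 0, 0], 0],
    [[0, 0, 0.01], 0],
    [[0, 0, 0.03], 0],
    [[0, 0, 0.055], 0],
    [[0, 0, 0.085], 0],
    [[0, 0, 0.12], 0],
    [[0, 0, 0.145], 0],
    [[0, 0, 0.15], 0],
    [[0, 0, 0.15], 0],
  ],
)

```text
time: 5.75
position: [0.5018, 0.2942, 0.2055]
tool_rot: [2.048, 2.382, 0.003]
ft_force: [0.1, -0.0, -0.8]
grip_width: 0.1
```

Emit:
carry_out(
  motion=[
    [[0.003, -0.013, 0], 0.002],
    [[0.01, -0.043, 0], 0.004],
    [[0.02, -0.085, 0], 0.006],
    [[0.03, -0.128, 0], 0.008],
    [[0.04, -0.17, 0], 0.01],
    [[0.05, -0.213, 0], 0.012],
    [[0.06, -0.256, 0], 0.014],
    [[0.07, -0.3, 0], 0.016],
    [[0.08, -0.343, 0], 0.016],
    [[0.09, -0.386, 0], 0.016],
    [[0.0955, -0.415, 0], 0.016],
    [[0.0973, -0.4265, 0], 0.016],
    [[0.0973, -0.4265, 0], 0.016],
    [[0.0973, -0.4265, 0], 0.016],
    [[0.0973, -0.4265, 0], 0.016],
  ],
)

```text
time: 7.25
position: [0.5988, -0.1302, 0.2046]
tool_rot: [-2.024, -2.401, -0.001]
ft_force: [-0.2, 0.3, -1.2]
grip_width: 0.096
```

```bash
python3 - <<'E'
from h import *
import pickle
D={n:img(n) for n in('top','scene','wrist')}; pickle.dump(D,open('d3.pkl','wb'))
s=get_state(); print(s['time'],s['position'],s['tool_rot'],s['joint_positions'],s['grip_width'],s['ft_force'],s['torque'])
c=np.zeros((600,800,3),np.uint8)
c[:,:480]=cv2.resize(D['wrist']['pixels'][150:400,220:420],(480,600),interpolation=cv2.INTER_CUBIC)
for n,y,z in(('top',0,.26),('scene',300,.2)):
    u,v=proj(D[n],s['position'])[0].astype(int); print(n,u,v)
    c[y:y+300,480:800]=cv2.resize(D[n]['pixels'][v-30:v+45,u-40:u+40],(320,300),interpolation=cv2.INTER_CUBIC)
cv2.imwrite('pics/c3.png',c)
E
```

```text
7.4 [ 0.59903209 -0.13128132  0.20487747] [2.02596706e+00 2.40074322e+00 2.73396582e-04] [ 0.82369171  0.35388672 -0.8149759   1.55030895  0.26141745  1.35030272
  1.72203149] 0.09900431035198835 [-0.50225899  0.01460062 -0.88647634] [ 0.05987512 -0.14905478  0.00427917]
top 435 201
scene 218 185
```

View pics/c3.png

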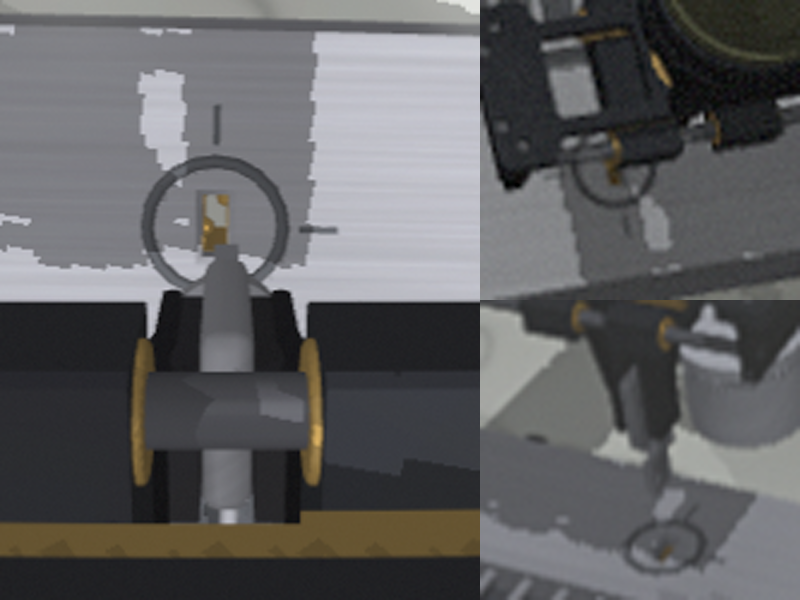

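Picture 6 shows the key held upright over the lock, with the ring centre at wrist pixel about (310,245) and the key tip just below and right of it. I'll measure the offset.

```bash
python3 - <<'E'
from h import *
import pickle
D=pickle.load(open('d3.pkl','rb'));W=D['wrist'];T=D['top'];S=D['scene']
f=lambda p:(np.array(p,float)+.5)/2.4-.5+np.array([220,150])
P=W['pixels'].astype(int)
# ring outer boundary points read off crop
pts=f([(216,155),(143,228),(290,228),(157,183),(275,183),(160,275),(272,275)])
q=onz(W,pts,.12); A=np.c_[2*q[:,:2],np.ones(len(q))]; x=np.linalg.lstsq(A,(q[:,:2]**2).sum(1),rcond=None)[0]
print('ring',x[:2],'r',np.sqrt(x[2]+x[:2]@x[:2]))
t=onz(W,f([(217,105),(217,143),(338,230),(302,230)]),.12)
ang=lambda p,q:np.degrees(np.arctan2(*(q-p)[[1,0]]))
c=np.r_[x[:2],.12]
print('yaw',ang(t[0],c),ang(t[0],t[1]),ang(t[2],c)-90,ang(t[2],t[3])-90)
sl=onz(W,f([(201,192),(229,192),(201,250),(229,250)]),.12); print('slot',sl.round(4).tolist(), ang(sl[0],sl[2]),ang(sl[1],sl[3]))
# ledge front edge from wrist: line
e=onz(W,f([(0,17),(480,29)]),.12); print('ledge edge yaw',ang(e[1],e[0])-90)
k=np.array([.59903,-.13128,.20488])
print('pred TCP',proj(W,[k,k+[0,0,.0374],k-[0,0,.0096+.032]]), 'crop',[((u-[220,150]+.5)*2.4-.5).round(0) for u in proj(W,[k+[0,0,.0374],k-[0,0,.0416]])])
# top/scene grill front edge? print tip projections
for n,d in D.items(): print(n,proj(d,[k-[0,0,.0416],k]))
E
```

```text
ring [ 0.59977776 -0.13379254] r 0.023057008477416284
yaw 9.11556964540046 9.481600425585357 -170.99542717751234 -170.37853128325216
slot [[0.589, -0.1403, 0.12], [0.5876, -0.1319, 0.12], [0.6074, -0.1373, 0.12], [0.6059, -0.1287, 0.12]] 9.18553017216668 9.691225415238463
ledge edge yaw -171.73981134298924
pred TCP [[313.05434958 291.24051511]
 [312.85498036 328.98975063]
 [313.19886973 263.97404816]] crop [array([224., 430.]), array([224., 274.])]
top [[431.58868076 207.02949351]
 [435.95695977 201.30730917]]
scene [[221.75975693 201.32679681]
 [218.98180518 185.76114566]]
wrist [[313.19886973 263.97404816]
 [313.05434958 291.24051511]]
```

Emit:
carry_out(
  motion=[
    [[0, -0.001, -0.01], -0.003],
    [[0.0005, -0.0015, -0.022], -0.006],
    [[0.0005, -0.0015, -0.03], -0.006],
    [[0.0005, -0.0015, -0.033], -0.006],
    [[0.0005, -0.0015, -0.033], -0.006],
    [[0.0005, -0.0015, -0.033], -0.006],
    [[0.0005, -0.0015, -0.033], -0.006],
    [[0.0005, -0.0015, -0.033], -0.006],
  ],
)

```text
time: 8.2
position: [0.5998, -0.1346, 0.172]
tool_rot: [2.036, 2.392, 0.001]
ft_force: [-0.1, 0.1, -1.1]
grip_width: 0.098
```

```bash
python3 - <<'E'
from h import *
import pickle
D={n:img(n) for n in('top','scene','wrist')}; pickle.dump(D,open('d4.pkl','wb'))
s=get_state(); print(s['time'],s['position'],s['tool_rot'],s['ft_force'],s['torque'])
W=D['wrist']; k=s['position']; a=np.deg2rad(9.4); ux=np.array([np.cos(a),np.sin(a),0])
print('tip, lock',proj(W,[k-[0,0,.0416],[.5996,-.1337,.12]]))
c=np.zeros((600,800,3),np.uint8)
c[:,:480]=cv2.resize(W['pixels'][170:320,250:370],(480,600),interpolation=cv2.INTER_CUBIC)
u,v=proj(D['scene'],[k-[0,0,.04]])[0].astype(int); print(u,v)
c[:,480:]=cv2.resize(D['scene']['pixels'][v-45:v+30,u-20:u+20],(320,600),interpolation=cv2.INTER_CUBIC)
cv2.imwrite('pics/c4.png',c)
E
```

```text
8.35 [ 0.59962575 -0.13464144  0.17182481] [2.03643985e+00 2.39171461e+00 2.78905660e-04] [ 0.01196893  0.23914729 -0.13588201] [ 0.105376   -0.13613865 -0.04720902]
tip, lock [[313.89782478 263.8695977 ]
 [315.33507346 258.83092396]]
222 212
```

View pics/c4.png

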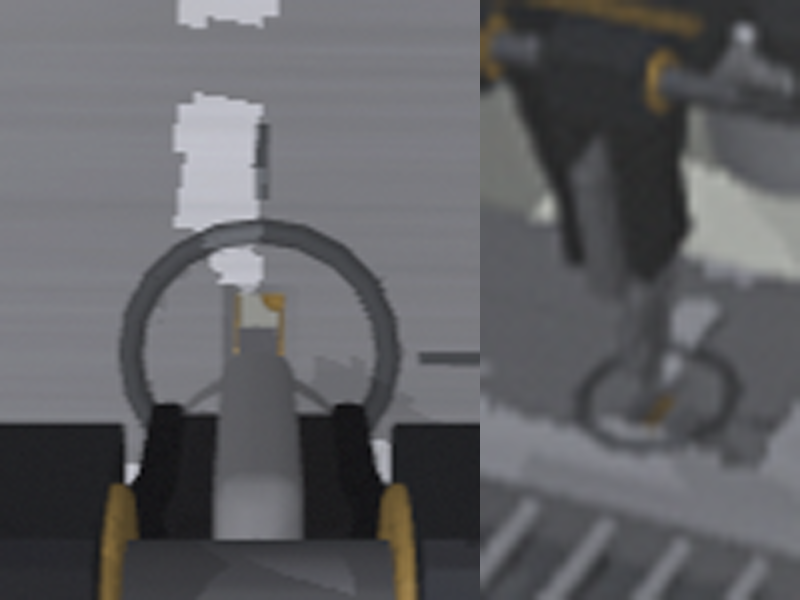

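Picture 7 shows the blade (crop column 259) lined up with the slot (column 260) inside the ring. I'll start the insertion gently and watch the forces.

Emit:
carry_out(
  motion=[
    [[0, 0.0004, -0.004], 0],
    [[0, 0.0004, -0.008], 0],
    [[0, 0.0004, -0.011], 0],
    [[0, 0.0004, -0.014], 0],
    [[0, 0.0004, -0.016], 0],
    [[0, 0.0004, -0.016], 0],
    [[0, 0.0004, -0.016], 0],
  ],
)

```text
time: 9.05
position: [0.5996, -0.1342, 0.1556]
tool_rot: [-2.036, -2.392, -0.0]
ft_force: [0.6, -1.3, 0.2]
grip_width: 0.1
```

Emit:
carry_out(
  motion=[
    [[0, -0.0001, -0.002], 0],
    [[0, -0.0002, -0.004], 0],
    [[0, -0.0002, -0.006], 0],
    [[0, -0.0002, -0.006], 0],
    [[0, -0.0002, -0.006], 0],
  ],
)

```text
time: 9.55
position: [0.5995, -0.1344, 0.1495]
tool_rot: [-2.036, -2.392, -0.0]
ft_force: [0.4, 0.1, -1.2]
grip_width: 0.099
```

Emit:
carry_out(
  motion=[
    [[0, 0, -0.001], 0.03],
    [[0, 0, -0.002], 0.06],
    [[0, 0, -0.0025], 0],
    [[0, 0, -0.003], -0.06],
    [[0, 0, -0.0035], 0],
    [[0, 0, -0.004], 0.06],
    [[0, 0, -0.0045], 0],
    [[0, 0, -0.005], -0.06],
    [[0, 0, -0.0055], 0],
    [[0, 0, -0.006], 0.06],
    [[0, 0, -0.006], 0],
    [[0, 0, -0.006], -0.06],
    [[0, 0, -0.006], 0],
  ],
)

```text
time: 10.85
position: [0.6007, -0.1347, 0.1455]
tool_rot: [2.033, 2.391, 0.001]
ft_force: [-0.9, 0.7, 6.1]
grip_width: 0.1
```

Emit:
carry_out(
  motion=[
    [[0, 0, -0.001], 0.06],
    [[0, 0, -0.002], 0],
    [[0, 0, -0.0025], -0.06],
    [[0, 0, -0.003], 0],
    [[0, 0, -0.003], 0.06],
    [[0, 0, -0.003], 0],
    [[0, 0, -0.003], -0.06],
    [[0, 0, -0.003], 0],
  ],
)

```text
time: 11.65
position: [0.601, -0.1347, 0.144]
tool_rot: [2.033, 2.39, 0.001]
ft_force: [-2.4, -0.1, 14.0]
grip_width: 0.1
```

Emit:
carry_out(
  motion=[
    [[-0.0005, 0, -0.001], 0.06],
    [[-0.001, 0, -0.002], 0],
    [[-0.001, 0, -0.002], -0.06],
    [[-0.001, 0, -0.002], 0],
    [[-0.001, 0, -0.002], 0.06],
    [[-0.001, 0, -0.002], 0],
    [[-0.001, 0, -0.002], -0.06],
    [[-0.001, 0, -0.002], 0],
  ],
)

```text
time: 12.45
position: [0.6003, -0.1346, 0.1402]
tool_rot: [2.032, 2.39, 0.003]
ft_force: [1.3, 0.3, 3.0]
grip_width: 0.098
```

Emit:
carry_out(
  motion=[
    [[0, 0, -0.001], 0.06],
    [[0, 0, -0.002], 0],
    [[0, 0, -0.003], -0.06],
    [[0, 0, -0.0035], 0],
    [[0, 0, -0.004], 0.06],
    [[0, 0, -0.0045], 0],
    [[0, 0, -0.005], -0.06],
    [[0, 0, -0.005], 0],
    [[0, 0, -0.005], 0.06],
    [[0, 0, -0.005], 0],
    [[0, 0, -0.005], -0.06],
    [[0, 0, -0.005], 0],
  ],
)

```text
time: 13.65
position: [0.6007, -0.1343, 0.1375]
tool_rot: [2.032, 2.39, 0.003]
ft_force: [-3.0, 0.8, 13.8]
grip_width: 0.098
```

Emit:
carry_out(
  motion=[
    [[-0.0005, 0, -0.001], 0.06],
    [[-0.001, 0, -0.0015], 0],
    [[-0.001, 0, -0.0015], -0.06],
    [[-0.001, 0, -0.0015], 0],
    [[-0.001, 0, -0.0015], 0.06],
    [[-0.001, 0, -0.0015], 0],
    [[-0.001, 0, -0.0015], -0.06],
    [[-0.001, 0, -0.0015], 0],
  ],
)

```text
time: 14.45
position: [0.6006, -0.1342, 0.1372]
tool_rot: [2.03, 2.388, 0.005]
ft_force: [-3.0, 0.8, 18.9]
grip_width: 0.105
```

Emit:
carry_out(
  motion=[
    [[-0.0005, 0, -0.001], 0.06],
    [[-0.0005, 0, -0.002], 0],
    [[-0.0005, 0, -0.002], -0.06],
    [[-0.0005, 0, -0.002], 0],
    [[-0.0005, 0, -0.002], 0.06],
    [[-0.0005, 0, -0.002], 0],
    [[-0.0005, 0, -0.002], -0.06],
    [[-0.0005, 0, -0.002], 0],
  ],
)

```text
time: 15.25
position: [0.6003, -0.1343, 0.133]
tool_rot: [2.031, 2.389, 0.007]
ft_force: [2.1, 0.3, 6.5]
grip_width: 0.097
```

```bash
python3 - <<'E'
from h import *
import pickle
D={n:img(n) for n in('scene','wrist')}; pickle.dump(D,open('d5.pkl','wb'))
s=get_state(); print(s['time'],s['position'],s['tool_rot'],s['ft_force'],s['torque'])
W=D['wrist']; k=s['position']
c=np.zeros((600,800,3),np.uint8)
c[:,:480]=cv2.resize(W['pixels'][190:340,250:370],(480,600),interpolation=cv2.INTER_CUBIC)
u,v=proj(D['scene'],[k])[0].astype(int); print(u,v)
c[:,480:]=cv2.resize(D['scene']['pixels'][v-35:v+40,u-20:u+20],(320,600),interpolation=cv2.INTER_CUBIC)
cv2.imwrite('pics/c5.png',c)
E
```

```text
15.35 [ 0.60038422 -0.13430103  0.1330592 ] [2.02882679 2.39007737 0.0068385 ] [ 2.18614369 -0.56874565  7.17779146] [ 0.22507003 -0.80265686  0.07737023]
222 212
```

View pics/c5.png

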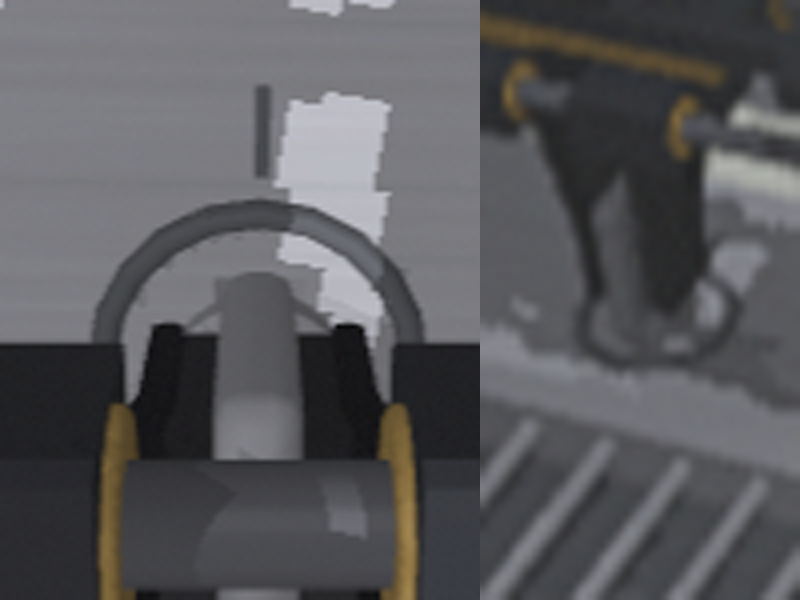

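Picture 8 shows the key nearly in, with its collar just above the ledge and both pins passed. I'll press on to seat it.

Emit:
carry_out(
  motion=[
    [[0, 0, -0.001], 0.03],
    [[0, 0, -0.002], 0],
    [[0, 0, -0.003], -0.03],
    [[0, 0, -0.004], 0],
    [[0, 0, -0.005], 0.03],
    [[0, 0, -0.005], 0],
    [[0, 0, -0.005], 0],
  ],
)

```text
time: 16.05
position: [0.6002, -0.1343, 0.1294]
tool_rot: [2.031, 2.388, 0.006]
ft_force: [-0.7, 0.5, 14.5]
grip_width: 0.098
```

Emit:
carry_out(
  motion=[
    [[0, 0, -0.001], 0],
    [[0, 0, -0.002], 0],
    [[0, 0, -0.002], 0],
    [[0, 0, -0.002], 0],
  ],
)

```text
time: 16.45
position: [0.6003, -0.1343, 0.1294]
tool_rot: [2.03, 2.388, 0.004]
ft_force: [-4.7, 1.2, 24.2]
grip_width: 0.1
```

Emit:
carry_out(
  motion=[
    [[0, 0, 0.001], -0.02],
    [[-0.0003, 0, 0.002], -0.1],
    [[-0.0005, 0, 0.003], -0.2],
    [[-0.0005, 0, 0.003], -0.3],
    [[-0.0005, 0, 0.003], -0.42],
    [[-0.0005, 0, 0.003], -0.54],
    [[-0.0005, 0, 0.003], -0.66],
    [[-0.0005, 0, 0.003], -0.78],
    [[-0.0005, 0, 0.003], -0.9],
  ],
)

```text
time: 17.35
position: [0.5997, -0.1344, 0.1294]
tool_rot: [2.872, 1.262, 0.01]
ft_force: [1.2, -0.2, 10.1]
grip_width: 0.096
```

Emit:
carry_out(
  motion=[
    [[0, 0, 0], -0.12],
    [[0, 0, 0], -0.24],
    [[0, 0, 0], -0.36],
    [[0, 0, 0], -0.46],
    [[0, 0, 0], -0.56],
    [[0, 0, 0], -0.64],
    [[0, 0, 0], -0.7],
    [[0, 0, 0], -0.75],
    [[0, 0, 0], -0.77],
    [[0, 0, 0], -0.77],
    [[0, 0, 0], -0.77],
    [[0, 0, 0], -0.77],
  ],
)

```text
time: 18.55
position: [0.5994, -0.1346, 0.1294]
tool_rot: [3.138, 0.099, 0.011]
ft_force: [-0.1, 1.5, 10.6]
grip_width: 0.098
```

```bash
python3 - <<'E'
from h import *
D={n:img(n) for n in('top','scene','wrist')}
s=get_state(); r=s['tool_rot'];y=np.degrees(2*np.arctan2(r[1],r[0]))
print(s['time'],s['position'],y,'key turn from lock',np.deg2rad(99.4-y),s['ft_force'],s['torque'],s['grip_width'])
k=s['position']; W=D['wrist']
c=np.zeros((600,800,3),np.uint8)
c[:,:480]=cv2.resize(W['pixels'][190:340,250:370],(480,600),interpolation=cv2.INTER_CUBIC)
u,v=proj(D['scene'],[k])[0].astype(int)
c[:,480:]=cv2.resize(D['scene']['pixels'][v-35:v+40,u-20:u+20],(320,600),interpolation=cv2.INTER_CUBIC)
cv2.imwrite('pics/c6.png',c)
cv2.imwrite('pics/top6.png',D['top']['pixels'])
E
```

```text
18.7 [ 0.59939585 -0.13459363  0.12945148] 3.618493497071855 key turn from lock 1.671702650996456 [0.80098189 0.3999738  7.60273278] [-0.0649197  -0.25271352  0.16697176] 0.098444691175178
```

View pics/c6.png

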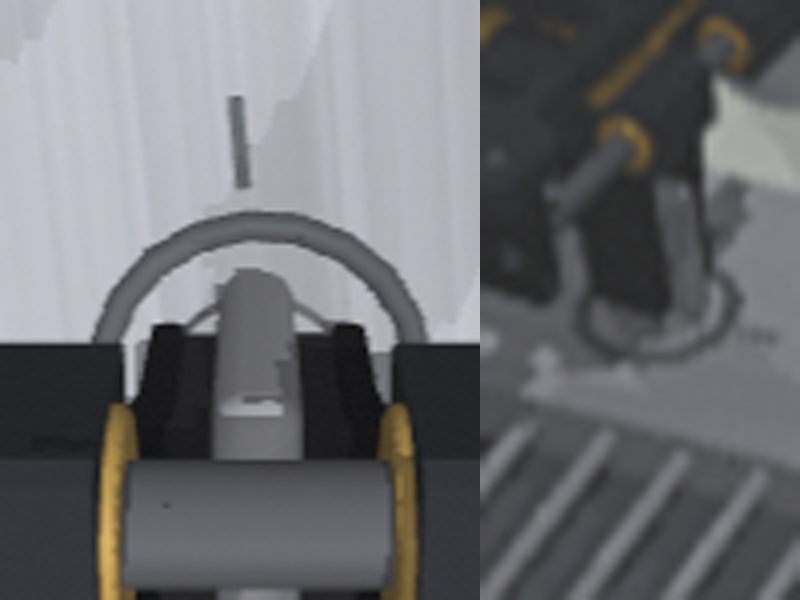

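View pics/top6.png

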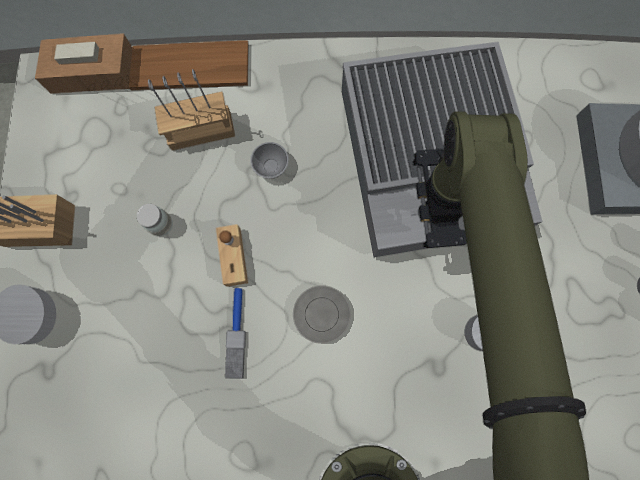

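Picture 9 shows the collar flat inside the ring with the bow square in the jaws. Picture 10 shows the key's slot empty and the lifter, brush, plate and bowl where they were. I'll add a small margin on the turn and hold to check it stays put.

Emit:
carry_out(
  motion=[
    [[0, 0, -0.0005], -0.01],
    [[0, 0, -0.001], -0.02],
    [[0, 0, -0.001], -0.02],
    [[0, 0, -0.001], -0.02],
    [[0, 0, -0.001], -0.02],
    [[0, 0, -0.001], -0.02],
    [[0, 0, -0.001], -0.02],
    [[0, 0, -0.001], -0.02],
  ],
)

```text
time: 19.5
position: [0.5995, -0.1346, 0.1294]
tool_rot: [3.138, 0.068, 0.011]
ft_force: [-1.8, 0.9, 14.8]
grip_width: 0.099
```

```bash
python3 - <<'E'
from h import *
s=get_state(); r=s['tool_rot'];y=np.degrees(2*np.arctan2(r[1],r[0]))
print(s['time'],s['position'],'turn',np.deg2rad(99.4-y),s['ft_force'],s['torque'],s['grip_width'])
if s['grip_width']>.09 and np.deg2rad(99.4-y)>1.66 and s['position'][2]<.1305: print(ticket.close_job())
E
```

```text
19.5 [ 0.59946753 -0.13462332  0.12938746] turn 1.6916638959017547 [-1.84875669  0.87884902 14.78675766] [0.07006158 0.14208291 0.2430245 ] 0.09885406098913736
the job is handed in; nothing more can be done
None
```

I took the flat-bowed key from the stand, worked it past both pins with small twists and seated it. I then turned it clockwise and handed the job in at 19.5 s, still gripping the key and holding it turned.

Last checks before handing in:
- **Seating:** the key stopped within about 0.2 mm of the expected full depth, and pressing harder only raised the force. I held it down with about 15 N.
- **Turn:** the key was turned 1.69 rad, so allowing for the play the plug should be at about 1.62 rad. The plug itself can't be read, so this comes from the tool angle. The moment about the vertical axis was about 0.17 N m just before the last nudge, as expected from the spring, and 0.24 N m after it, which is higher than spring and friction alone explain. I did not look into the difference.
- **Grip:** the jaws were still on the 9 mm bow with a 55 N squeeze. The highest wrist force I read was about 25 N.
- **Surroundings:** the last top view showed the lifter, stand, brush, plate, bowl and jar unmoved. The arm hid the burner knob and most of the tin in that view, so I couldn't check them by camera, though nothing I did went near them.

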